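Take the probe thermometer from its latched dock and hold its display up to be read

ROBOT

A 7-joint arm with a two-finger parallel gripper is mounted at the origin on the work surface. World frame = base frame: x ahead of the robot, y to its left, z up, the work surface at z = 0. Lengths are in m, angles in rad, forces in N, time in s.
With the tool pointing down it reaches from about 0.425 to 0.875 m from the base axis. Payload 8.4 kg.
Tool frame: the origin (TCP) lies at the very end of the fingers, on their centre line; the grasp point (between the pads) lies env.grip_depth behind it (env.grip_depth is the distance from the TCP to the grasp point, in m); z points along the fingers, y is the direction in which the jaws open and shut (so a half turn about z gives the same grasp; the last joint's range is limited). The gripper opens to 87 mm and grips with 3 to 60 N. Pads are 19 mm wide; open, the fingers measure 117 mm over their backs; the gripper's body (75 mm by 190 mm) begins 51 mm behind the grasp point.
Start: joints at [1.016, 0.333, 0.04, 1.465, -0.013, 1.343, -0.059], TCP at [0.286, -0.584, 0.223] pointing down, gripper open.
Joint ranges: [-2.58, 2.58], [-0.38, 2.09], [-1.3, 1.39], [0.25, 2.4], [-1.5, 4.64], [0.08, 2.09], [-2.65, 2.65]. Speed limits (rad/s): [2.22, 2.22, 2.79, 2.79, 3.14, 3.14, 3.14].

INTERFACE

Orientations are given as a unit quaternion [x, y, z, w].
In Python, from bench import readout, eyes, job_done, models, env gives the robot as it stands.
- The arm moves only by the tool send_rows, never from a script. Its argument "commands" is one flat list of numbers, 7 for each row, row after row: the turn, a rotation vector about the world's x, y, z each as a share of 360 degrees, from -1 to 1, then the shift along the world's x, y, z each as a share of 75 cm, from -1 to 1, then the opening, from 0 (shut) to 1 (fully open). In form: [rx, ry, rz, tx, ty, tz, claw, rx, ry, rz, tx, ty, tz, claw, ...]. A call has exactly 5 rows; each row shifts and turns the commanded pose from where the row before left it; what a row does not reach is not made up. A row lasts 1/12 s, in which the tool goes at most 41.7 mm and 7.16 degrees, less where a joint would pass 70% of its speed; a pose out of reach is approached as far as the arm can. A call with a number of a shift or a turn outside -1 to 1 is refused whole. A call with a gripper value outside its range is refused whole. The fingers move at their own pace and stop on an object; the grip force is fixed at half the most. Time passes only in rows, so rows that do not move let the fingers close, or fill a call up. It gives the time, the measured TCP pose, the force and the opening at its end, in the units of the state.
- readout.read_state(): the state, without advancing time (a new reading comes with each control period).
- eyes.read_camera(name): name is "side" or "top" or "wrist"; returns the picture (384x512x3 uint8, blue, green, red); there is no depth.
- eyes.camera_info(name): a dict with "mtx" (3x3 intrinsics, pixels), "pose" (4x4, takes a point from camera to world coordinates). Camera axes: x right, y up, looking along -z (the intrinsics and any distortion apply to the point x, -y, -z); pixel columns grow to the right and rows downward; lengths in m; the calibration is good to about 2 mm. A picture is of the moment at which its call begins: read the wrist's pose just before it. camera_info takes no time and is no camera call; for the wrist camera it gives the pose at the moment of the call.
- job_done(): hands the job in, once; it reports no verdict.
Trained networks look in the newest picture that a camera, given by its name, has taken for a name from the list of things; names that differ only in an ending like _2 or _b are one class to them, and where a whole thing is asked for, a point or a joint stands for the part that bears it (a point fixed in the world has none). Each returns a list of dicts, best first, with "score" (0 to 1); they miss things now and then, are a little off and sometimes report something else, mostly with a low value. They report only what shows in the picture. A call takes as long as a camera call. They do not tell look-alikes from the thing itself.
- models.silhouettes(camera, thing): "pixels" (384x512 bool, what is visible of it) and "xy" ([column, row] in pixels, amid what is visible of it).
The state is a dict: "time_s": time; "joint_positions": joint angles; "joint_vel": joint speeds; "joint_efforts": joint torques, N m; "position": TCP position; "ee_rot": TCP orientation; "force": force on the tool from outside, world axes, zero at the start; "ft_torque": the same for the moment, N m; "finger_gap": finger opening in m.
Only numpy, scipy, OpenCV 4.12 (cv2) and the standard library are available. Lean on these libraries where they do the work, as an engineer would, in place of code of your own. Each camera call takes 0.05 s, during which the arm holds its last target. There are 200 camera calls.

TASK

At the packing table, swing the steel hasp off the probe thermometer's flange, then draw the thermometer straight up out of its dock and hold it in the air to be read: leaning about half way between upright and level, display side uppermost so the display looks slantwise up, and probe point higher than the dock block. The program finishes while the gripper is still holding it like that, still and touching nothing else; leave the hasp swung open and the other things on the table where they are.

Things in the scene. Friction and masses are not known exactly. Their poses are not given: they have to be found in the camera images.
- dock: Fixed grey block, 80 (x) by 124 (y) by 90 mm tall; origin at the centre of its underside, z up. A round well 14 mm wide and 85 mm deep opens at the middle of its top. On top: the hasp's hinge at local (-24, 45) mm and a dark steel keeper (bracket open to local -x, top 110 mm above the table) round local (-20, -40) mm, into which the hasp swings when closed.
- dock_seat (a point): Centre of the dock's top, at the well's mouth, 90 mm above the table; axes as the dock's.
- hasp_pivot (a point): The hasp's vertical hinge axis, local (-24, 45) mm of the dock, 99 mm above the table; the axes are the dock's and do not turn with the hasp. A low boss of 8 mm radius, top 105.5 mm above the table.
- hasp (a joint): Hasp angle. Flat bar 14 mm wide, 4 mm thick, level 98 to 102 mm above the table, over the thermometer's flange, which it keeps down. 0: closed, points to the dock's -y (starts at 0 to 0.15). Grows as it swings clockwise from above, to the dock's -x (robot) side; stop at 1.9 rad; clear of the flange from 0.9 rad. Light friction (0.5 N at the pin), stays where left.
- hasp_pin (a point): Point on the upright round pin, 10 mm in diameter, near the hasp's free end, 100 mm from the hinge axis; this point is 127.5 mm above the table, the pin's top is 140.5 mm above the table. Made to be pinched or pushed. Axes turn with the hasp.
- thermometer: White probe thermometer, under 0.25 kg. Origin: middle of its flange's underside, which rests on the dock's top (90 mm up); z along the probe towards the head; x out of the display. Flange 64 (x) by 46 (y) by 6 mm; on it a box-shaped head 28 (x) by 44 (y), to z = 76 mm: grip its flat +y and -y sides; below, a steel probe 8 mm thick, 80 mm long. Starts with the dock's axes, display facing +x.
- probe_tip (a point): Point of the probe, at z = -80 mm of the thermometer.
- display (a point): Centre of the display on the head's +x face, at (15, 0, 58) mm of the thermometer.
- dispenser: Bystander: white tape dispenser with a paper roll, 84 by 130 by 120 mm tall; origin at the centre of its underside.
- tape_roll: Bystander: roll of tape lying flat, 96 mm across, 26 mm tall; origin at the centre of its underside.
- trays: Bystander: stack of black trays 200 by 145 by 46 mm; origin at the centre of its underside.
- spice_jar: Bystander: amber jar 60 mm across, 85 mm tall; origin at the centre of its underside.
- marker: Bystander: black marker pen lying on the table, 16 mm thick, 120 mm long along its x.
- scraper: Bystander: steel bench scraper lying flat, 120 mm long in y, 95 mm in x, with a round handle 24 mm thick.
Not all that is in view belongs to the job. Leave any black or green look-alike of the thermometer alone.

How it is judged:
By the outcome, as a careful person would: the job done as asked, in the order asked, and still so for the second after the job is handed in, while the arm keeps its last pose, push and grip.
It also fails if it takes over 58 s, if anything falls off the work surface, if the arm or the gripper's body presses on something with over 40 N, if the wrist force passes 120 N, or if a joint passes its speed limit or range.

## Working session

There is one attempt and no reset: what is moved stays moved. The work goes in short steps, Python scripts to look and compute and a tool call to move; the robot and the scene stay as the last step left them, time stands still between calls to the robot, and variables do not carry over. Pictures are saved under pics/ and viewed, about 8 in all and at most 12, crops included, and the job is handed in when it is done.

Besides the shell and the picture viewer there is one more tool, called after ">>>" in YAML: its name, and indented under it one key for each argument. send_rows: Moves the arm, as the interface text tells. Its arguments: {"type":"object","properties":{"commands":{"type":"array"}},"required":["commands"]}

```bash
ls; mkdir -p pics
python3 - <<'E'
from bench import readout, eyes, models, env
import cv2,numpy as np
print(env.grip_depth); s=readout.read_state(); print({k:np.round(v,3) for k,v in s.items()})
ims=[]
for c in ("side","top"):
    im=eyes.read_camera(c); cv2.imwrite(f"pics/{c}0.png",im)
    i=eyes.camera_info(c); print(c,np.round(i["mtx"],1).tolist(),np.round(i["pose"],3).tolist(),[k for k in i])
    for t in ("dock","thermometer","hasp","hasp_pin"):
        print(c,t,[(round(d["score"],2),np.round(d["xy"]).tolist(),int(d["pixels"].sum())) for d in models.silhouettes(c,t)])
E
```

```text
pics
0.0187
{'time_s': np.float64(0.0), 'joint_positions': array([ 1.016,  0.334,  0.04 ,  1.466, -0.013,  1.343, -0.058]), 'joint_vel': array([ 0.   , -0.001,  0.   , -0.   , -0.001, -0.001,  0.001]), 'joint_efforts': array([-0.0000e+00, -6.5637e+01,  1.3350e+00, -4.0381e+01, -6.0000e-02,
        4.5000e-02,  0.0000e+00]), 'position': array([ 0.286, -0.583,  0.222]), 'ee_rot': array([ 0.974,  0.226, -0.   , -0.001]), 'force': array([ 0.656,  0.045, -0.139]), 'ft_torque': array([ 0.046,  0.016, -0.012]), 'finger_gap': np.float64(0.087)}
side [[350.0, 0.0, 259.5], [0.0, 350.0, 188.4], [0.0, 0.0, 1.0]] [[-0.94, 0.157, -0.303, 0.284], [-0.341, -0.486, 0.805, 0.813], [-0.021, 0.86, 0.511, 0.615], [0.0, 0.0, 0.0, 1.0]] ['mtx', 'pose']
side dock [(0.84, [236.0, 231.0], 1731)]
side thermometer [(0.97, [232.0, 206.0], 579), (0.73, [293.0, 212.0], 657), (0.61, [221.0, 257.0], 952)]
side hasp [(0.66, [248.0, 214.0], 159)]
side hasp_pin [(0.51, [237.0, 219.0], 206)]
top [[410.8, 0.0, 255.3], [0.0, 410.8, 196.4], [0.0, 0.0, 1.0]] [[0.002, 0.978, -0.209, 0.317], [-1.0, 0.003, 0.005, 0.02], [0.006, 0.209, 0.978, 1.382], [0.0, 0.0, 0.0, 1.0]] ['mtx', 'pose']
top dock [(0.8, [217.0, 197.0], 1089)]
top thermometer [(0.86, [162.0, 207.0], 322), (0.59, [232.0, 238.0], 314), (0.57, [216.0, 188.0], 234)]
top hasp []
top hasp_pin [(0.59, [214.0, 197.0], 162)]
```

Run:
```python
import cv2
s=cv2.imread("pics/side0.png")[150:300,170:370]; t=cv2.imread("pics/top0.png")[140:290,120:320]
cv2.imwrite("pics/both.png",cv2.vconcat([cv2.resize(s,(600,300) if 0 else (400,300),interpolation=2),cv2.resize(t,(400,300),interpolation=2)]))
cv2.imwrite("pics/a.png",cv2.resize(s,(800,600),interpolation=2))
cv2.imwrite("pics/b.png",cv2.resize(t,(800,600),interpolation=2))
```

```text
(no output)
```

View pics/a.png

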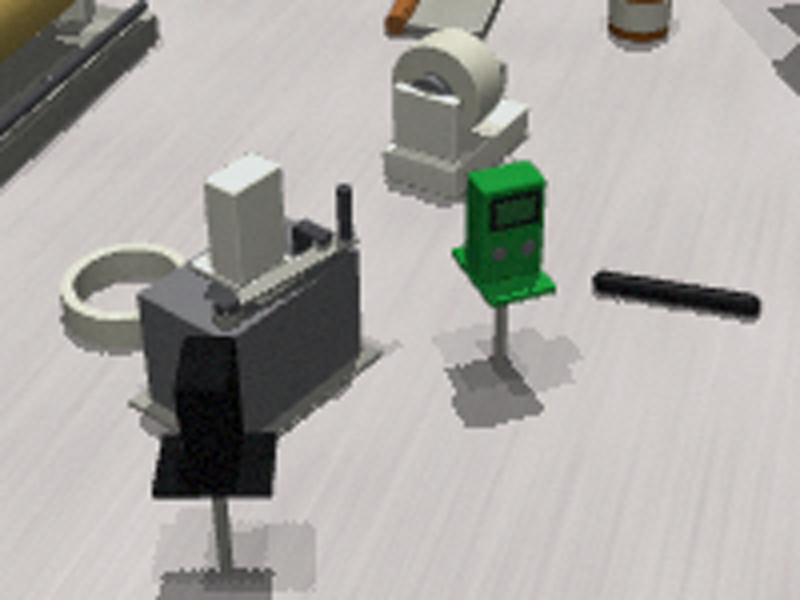

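View pics/top0.png

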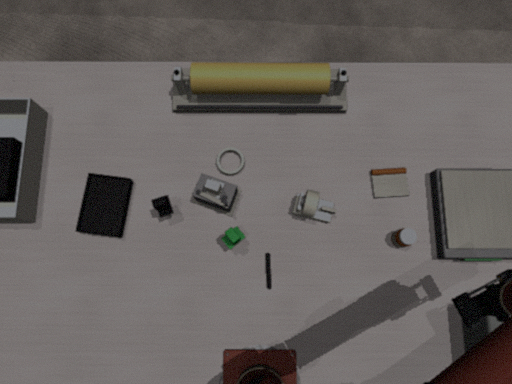

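Run:
```python
import cv2
t=cv2.imread("pics/top0.png")[155:255,140:260]
cv2.imwrite("pics/b.png",cv2.resize(t,(720,600),interpolation=2))
```

```text
(no output)
```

View pics/b.png

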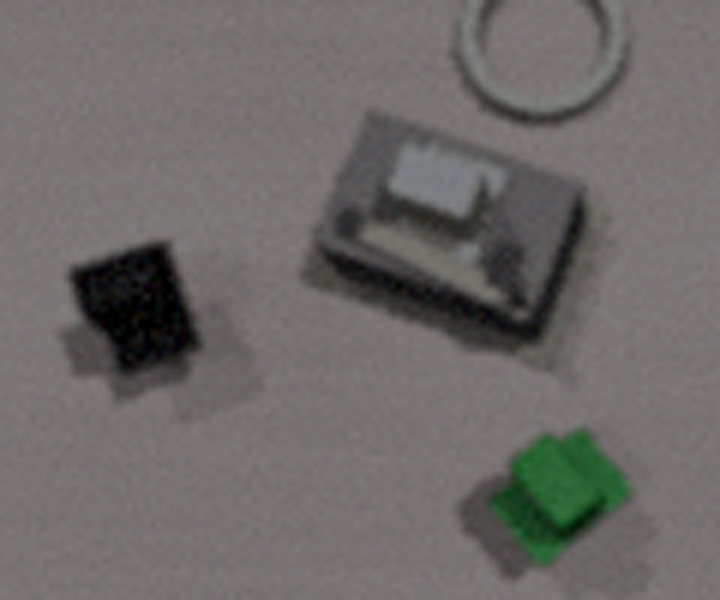

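```bash
cat > h.py <<'E'
from bench import readout, eyes, models, env
import cv2,numpy as np
from scipy.spatial.transform import Rotation as R
from scipy.optimize import least_squares
def proj(P,i):
    p=(np.atleast_2d(P)-i["pose"][:3,3])@i["pose"][:3,:3]
    p=p*[1,-1,-1]; q=p@i["mtx"].T; return q[:,:2]/q[:,2:]
def d2w(v,L): # dock local -> world
    L=np.atleast_2d(L); c,s=np.cos(v[2]),np.sin(v[2])
    return np.c_[v[0]+c*L[:,0]-s*L[:,1], v[1]+s*L[:,0]+c*L[:,1], L[:,2]]
def pin(a,z=.1275): return [-.024-.1*np.sin(a), .045-.1*np.cos(a), z]
E
cat > fit.py <<'E'
from h import *
T=[((372,108),(.04,.062,.09)),((585,180),(.04,-.062,.09)),((535,325),(-.04,-.062,.09)),((320,238),(-.04,.062,.09)),((348,218),(-.024,.045,.1055))]
S=[((138,297),(.04,.062,.09)),((360,250),(-.04,-.062,.09)),((228,305),(-.024,.045,.1055)),((205,182),(.014,.022,.166)),((238,202),(-.014,.022,.166)),((283,172),(-.014,-.022,.166)),((252,155),(.014,-.022,.166))]
it,is_=eyes.camera_info("top"),eyes.camera_info("side")
def f(v):
    a=proj(d2w(v,[p for _,p in T]),it)-(np.array([q for q,_ in T])/6+[140,155])
    b=proj(d2w(v,[p for _,p in S]+[pin(v[3],.1405)]),is_)-(np.array([q for q,_ in S]+[(345,187)])/4+[170,150])
    return np.r_[a,b].ravel()
r=least_squares(f,[.6,.1,-.3,.05],loss="soft_l1"); v=r.x
print(v.round(4)); print(f(v).reshape(-1,2).round(1).tolist())
print("pin",d2w(v,pin(v[3])).round(3),"pin open1.2",d2w(v,pin(1.2)).round(3))
E
python3 fit.py
```

```text
[ 0.611   0.1454 -0.3435  0.1106]
[[-1.2, 0.2], [-0.9, 0.8], [-1.3, -0.5], [-1.6, 1.1], [-0.1, 0.6], [0.0, -1.0], [0.1, -0.2], [-0.0, -1.7], [-0.6, -1.0], [-0.6, -2.3], [0.4, -2.3], [0.0, -1.5], [0.0, -0.1]]
pin [[0.56  0.106 0.128]] pin open1.2 [[0.504 0.193 0.128]]
```

>>> send_rows:
  commands: [0,0,0.00614,0.0183,0.046,0.0035,1,0,0,0.00614,0.0183,0.046,0.0035,1,0,0,0.00614,0.0183,0.046,0.0035,1,0,0,0.00614,0.0183,0.046,0.0035,1,0,0,0.00614,0.0183,0.046,0.0035,1]

```text
time_s: 0.92
position: [0.3551, -0.4095, 0.2359]
ee_rot: [0.948, 0.319, 0.0, 0.0]
force: [1.3, -0.1, 1.1]
finger_gap: 0.0868
```

>>> send_rows:
  commands: [0,0,0.00614,0.0183,0.046,0.0035,1,0,0,0.00614,0.0183,0.046,0.0035,1,0,0,0.00614,0.0183,0.046,0.0035,1,0,0,0.00614,0.0183,0.046,0.0035,1,0,0,0.00614,0.0183,0.046,0.0035,1]

```text
time_s: 1.33
position: [0.4237, -0.2369, 0.2492]
ee_rot: [0.912, 0.409, 0.0, 0.0]
force: [0.8, -0.5, -0.3]
finger_gap: 0.0871
```

>>> send_rows:
  commands: [0,0,0.00614,0.0183,0.046,0.0035,1,0,0,0.00614,0.0183,0.046,0.0035,1,0,0,0.00614,0.0183,0.046,0.0035,1,0,0,0.00614,0.0183,0.046,0.0035,1,0,0,0.00614,0.0183,0.046,0.0035,1]

```text
time_s: 1.75
position: [0.4923, -0.0644, 0.2624]
ee_rot: [0.869, 0.495, 0.0, 0.0]
force: [1.9, -0.6, -0.1]
finger_gap: 0.0873
```

>>> send_rows:
  commands: [0,0,0.00614,0.0183,0.046,0.0035,1,0,0,0.00614,0.0183,0.046,0.0035,1,0,0,0.00614,0.0183,0.046,0.0035,1,0,0,0.00614,0.0183,0.046,0.0035,1,0,0,0.00614,0.0183,0.046,0.0035,1]

```text
time_s: 2.17
position: [0.561, 0.108, 0.2755]
ee_rot: [0.817, 0.576, 0.0, 0.0]
force: [0.3, -0.7, -0.5]
finger_gap: 0.0873
```

>>> send_rows:
  commands: [0,0,0,0,0,0,0.4,0,0,0,0,0,0,0.4,0,0,0,0,0,0,0.4,0,0,0,0,0,0,0.4,0,0,0,0,0,0,0.4]

```text
time_s: 2.58
position: [0.5606, 0.1048, 0.2751]
ee_rot: [0.818, 0.575, -0.0, 0.0]
force: [0.2, -0.3, 0.2]
finger_gap: 0.0618
```

```bash
cat > look.py <<'E'
import sys
from h import *
i=eyes.camera_info("wrist"); im=eyes.read_camera("wrist"); n=sys.argv[1]
cv2.imwrite(f"pics/{n}.png",im); np.savez(f"{n}.npz",mtx=i["mtx"],pose=i["pose"])
s=readout.read_state(); print(s["time_s"],s["position"].round(4),R.from_quat(s["ee_rot"]).as_matrix().round(3).tolist(),s["joint_positions"].round(2),s["finger_gap"]); print(i["pose"].round(3).tolist())
for t in sys.argv[2:]: print(t,[(round(d["score"],2),np.round(d["xy"]).tolist(),int(d["pixels"].sum())) for d in models.silhouettes("wrist",t)])
v=[.611,.1454,-.3435]
print(proj(d2w(v,[pin(.11),pin(.11,.1405),(-.024,.045,.1055),(.014,.022,.166)]),i).round())
E
python3 look.py w1 hasp_pin hasp
```

```text
2.6333 [0.5606 0.105  0.2752] [[0.339, 0.941, 0.0], [0.941, -0.339, -0.001], [-0.001, 0.0, -1.0]] [ 0.26  0.2  -0.61  1.56  0.11  1.42 -0.7 ] 0.05773806543678163
[[0.941, 0.325, 0.094, 0.587], [-0.338, 0.905, 0.26, 0.176], [-0.001, -0.276, 0.961, 0.437], [0.0, 0.0, 0.0, 1.0]]
hasp_pin [(0.82, [255.0, 119.0], 1325), (0.59, [272.0, 94.0], 6820)]
hasp [(0.96, [260.0, 118.0], 1378), (0.51, [288.0, 120.0], 2439)]
[[248. 177.]
 [248. 181.]
 [259.  77.]
 [306. 100.]]
```

View pics/w1.png

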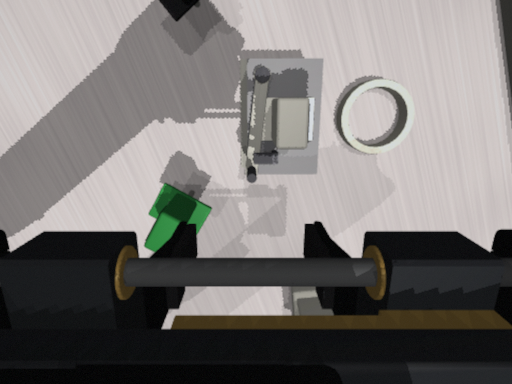

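```bash
cat > fit2.py <<'E'
from h import *
i=dict(np.load("w1.npz"))
P=[((323,59),(.04,.062,.09)),((317,173),(.04,-.062,.09)),((262,74),(-.024,.045,.1055)),((307,97),(.014,.022,.166)),((308,148),(.014,-.022,.166)),((277,97),(-.014,.022,.166)),((278,149),(-.014,-.022,.166))]
f=lambda v:(proj(d2w(v,[p for _,p in P]+[pin(v[3],.1405)]),i)-np.array([q for q,_ in P]+[(251.5,177)])).ravel()
v=least_squares(f,[.6,.1,-.3,.05],loss="soft_l1").x
print(v.round(4),f(v).reshape(-1,2).round(1).tolist())
print("pin",d2w(v,pin(v[3])).round(4), "yaw deg",np.degrees(v[2]))
E
python3 fit2.py
```

```text
[ 0.6155  0.1469 -0.3337  0.1205] [[-0.0, -1.7], [0.2, 0.3], [0.2, 0.1], [3.0, -0.5], [-0.1, 0.6], [-0.2, -0.1], [-1.9, -0.0], [-0.1, 0.9]]
pin [[0.5637 0.1074 0.1275]] yaw deg -19.11757411470071
```

>>> send_rows:
  commands: [0,0,0,0.0007,0.0005,-0.0212,0.4,0,0,0,0.0007,0.0005,-0.0212,0.4,0,0,0,0.0007,0.0005,-0.0212,0.4,0,0,0,0.0007,0.0005,-0.0212,0.4,0,0,0,0.0007,0.0005,-0.0212,0.4]

```text
time_s: 3.15
position: [0.5632, 0.1077, 0.1949]
ee_rot: [0.818, 0.576, 0.0, 0.0]
force: [0.8, 0.2, -0.4]
finger_gap: 0.0354
```

>>> send_rows:
  commands: [0,0,0,0,0,-0.0212,0.4,0,0,0,0,0,-0.0212,0.4,0,0,0,0,0,-0.0212,0.4,0,0,0,0,0,-0.0212,0.4,0,0,0,0,0,-0.0212,0.4]

```text
time_s: 3.57
position: [0.5632, 0.1077, 0.1154]
ee_rot: [0.818, 0.576, 0.0, 0.0]
force: [0.4, -0.2, 0.2]
finger_gap: 0.0348
```

>>> send_rows:
  commands: [0,0,0,0,0,0,0,0,0,0,0,0,0,0,0,0,0,0,0,0,0,0,0,0,0,0,0,0,0,0,0,0,0,0,0]

```text
time_s: 3.98
position: [0.5638, 0.1083, 0.1172]
ee_rot: [0.818, 0.576, 0.001, 0.0]
force: [-0.3, -0.2, 0.8]
finger_gap: 0.0098
```

>>> send_rows:
  commands: [0,0,0,0,0,0,0,0,0,0,0,0,0,0,0,0,0,0,0,0,0,0,0,0,0,0,0,0,0,0,0,0,0,0,0]

```text
time_s: 4.4
position: [0.5638, 0.1083, 0.117]
ee_rot: [0.818, 0.576, 0.001, 0.0]
force: [-0.4, -0.6, 6.1]
finger_gap: 0.0086
```

Run:
```python
from h import *
v=[.6145,.1467,-.335]
h=d2w(v,(-.024,.045,.1))[0]; print(h, np.linalg.norm(np.array([.5638,.1083])-h[:2]))
a=np.linspace(.12,1.37,21); p=np.array([d2w(v,pin(x))[0] for x in a]); print(p[[0,-1]])
d=np.diff(p,axis=0)/.75
print([[round(x,4) for x in r[:2]] for r in d])
```

```text
[0.60662877 0.19708892 0.1       ] 0.09857878147255943
[[0.56268253 0.10726282 0.1275    ]
 [0.50752795 0.21046904 0.1275    ]]
[[np.float64(-0.0074), np.float64(0.0039)], [np.float64(-0.0071), np.float64(0.0043)], [np.float64(-0.0068), np.float64(0.0048)], [np.float64(-0.0065), np.float64(0.0052)], [np.float64(-0.0062), np.float64(0.0056)], [np.float64(-0.0058), np.float64(0.006)], [np.float64(-0.0054), np.float64(0.0063)], [np.float64(-0.005), np.float64(0.0066)], [np.float64(-0.0046), np.float64(0.0069)], [np.float64(-0.0042), np.float64(0.0072)], [np.float64(-0.0037), np.float64(0.0075)], [np.float64(-0.0032), np.float64(0.0077)], [np.float64(-0.0027), np.float64(0.0079)], [np.float64(-0.0022), np.float64(0.008)], [np.float64(-0.0017), np.float64(0.0081)], [np.float64(-0.0012), np.float64(0.0082)], [np.float64(-0.0007), np.float64(0.0083)], [np.float64(-0.0002), np.float64(0.0083)], [np.float64(0.0003), np.float64(0.0083)], [np.float64(0.0009), np.float64(0.0083)]]
```

>>> send_rows:
  commands: [0,0,0,-0.0074,0.0039,0,0,0,0,0,-0.0071,0.0043,0,0,0,0,0,-0.0068,0.0048,0,0,0,0,0,-0.0065,0.0052,0,0,0,0,0,-0.0062,0.0056,0,0]

```text
time_s: 4.82
position: [0.5384, 0.1261, 0.1169]
ee_rot: [0.818, 0.576, 0.001, 0.001]
force: [2.0, -2.6, 5.3]
finger_gap: 0.0091
```

>>> send_rows:
  commands: [0,0,0,-0.0058,0.006,0,0,0,0,0,-0.0054,0.0063,0,0,0,0,0,-0.005,0.0066,0,0,0,0,0,-0.0046,0.0069,0,0,0,0,0,-0.0042,0.0072,0,0]

```text
time_s: 5.23
position: [0.5195, 0.151, 0.1168]
ee_rot: [0.818, 0.576, 0.001, 0.001]
force: [1.7, -1.0, 4.9]
finger_gap: 0.0088
```

>>> send_rows:
  commands: [0,0,0,-0.0037,0.0075,0,0,0,0,0,-0.0032,0.0077,0,0,0,0,0,-0.0027,0.0079,0,0,0,0,0,-0.0022,0.008,0,0,0,0,0,-0.0017,0.0081,0,0]

```text
time_s: 5.65
position: [0.5093, 0.1805, 0.1166]
ee_rot: [0.818, 0.576, 0.001, 0.0]
force: [4.3, -1.9, 5.0]
finger_gap: 0.009
```

>>> send_rows:
  commands: [0,0,0,-0.0012,0.0082,0,0,0,0,0,-0.0007,0.0083,0,0,0,0,0,-0.0002,0.0083,0,0,0,0,0,0.0003,0.0083,0,0,0,0,0,0.0009,0.0083,0,0]

```text
time_s: 6.07
position: [0.5085, 0.2114, 0.1165]
ee_rot: [0.818, 0.576, 0.0, 0.0]
force: [3.1, -1.6, 4.7]
finger_gap: 0.0089
```

Low forces, gap steady: the hasp followed. Release, rise.

>>> send_rows:
  commands: [0,0,0,0,0,0,0.4,0,0,0,0,0,0,0.4,0,0,0,0,0,0,0.4,0,0,0,0,0,0,0.4,0,0,0,0,0,0,0.4]

```text
time_s: 6.48
position: [0.5077, 0.211, 0.1157]
ee_rot: [0.818, 0.576, -0.0, -0.0]
force: [-0.2, -1.0, 0.1]
finger_gap: 0.0317
```

>>> send_rows:
  commands: [0,0,0,0,0,0.03,0.4,0,0,0,0,0,0.05,0.4,0,0,0,0,0,0.05,0.4,0,0,0,0,0,0.05,0.5,0,0,0,0,0,0.03,0.7]

```text
time_s: 6.9
position: [0.5086, 0.2118, 0.2776]
ee_rot: [0.817, 0.576, 0.002, 0.001]
force: [0.5, 0.1, 0.5]
finger_gap: 0.0421
```

>>> send_rows:
  commands: [0,0,0.01674,0.0094,-0.0058,0,0.8,0,0,0.01674,0.0094,-0.0058,0,0.8,0,0,0.01674,0.0094,-0.0058,0,0.8,0,0,0.01674,0.0094,-0.0058,0,0.8,0,0,0.01674,0.0094,-0.0058,0,0.8]

```text
time_s: 7.32
position: [0.5435, 0.1891, 0.2734]
ee_rot: [0.638, 0.77, -0.0, -0.0]
force: [-0.1, 0.2, -0.8]
finger_gap: 0.0677
```

>>> send_rows:
  commands: [0,0,0.01674,0.0094,-0.0058,0,0.8,0,0,0.01674,0.0094,-0.0058,0,0.8,0,0,0.01674,0.0094,-0.0058,0,0.8,0,0,0.01674,0.0094,-0.0058,0,0.8,0,0,0.01674,0.0094,-0.0058,0,0.8]

```text
time_s: 7.73
position: [0.5788, 0.1674, 0.2733]
ee_rot: [0.416, 0.91, -0.0, -0.0]
force: [-0.0, -0.4, 0.3]
finger_gap: 0.0695
```

>>> send_rows:
  commands: [0,0,0.01674,0.0094,-0.0058,0,0.8,0,0,0.01674,0.0094,-0.0058,0,0.8,0,0,0.01674,0.0094,-0.0058,0,0.8,0,0,0.01674,0.0094,-0.0058,0,0.8,0,0,0.01674,0.0094,-0.0058,0,0.8]

```text
time_s: 8.15
position: [0.6141, 0.1456, 0.2733]
ee_rot: [0.165, 0.986, -0.0, -0.0]
force: [0.0, 0.6, -0.3]
finger_gap: 0.0691
```

>>> send_rows:
  commands: [0,0,0,0,0,0,0.8,0,0,0,0,0,0,0.8,0,0,0,0,0,0,0.8,0,0,0,0,0,0,0.8,0,0,0,0,0,0,0.8]

```text
time_s: 8.57
position: [0.6135, 0.1465, 0.2737]
ee_rot: [0.168, 0.986, -0.0, 0.0]
force: [-0.5, 0.3, 0.4]
finger_gap: 0.0699
```

```bash
python3 look.py w2 hasp_pin thermometer
```

```text
8.6167 [0.6136 0.1464 0.2738] [[-0.944, 0.331, 0.0], [0.331, 0.944, -0.0], [-0.0, -0.0, -1.0]] [ 0.3   0.38 -0.81  1.4   0.27  1.47  0.73] 0.06967981780948036
[[0.33, -0.907, -0.261, 0.543], [0.944, 0.317, 0.09, 0.172], [0.001, -0.276, 0.961, 0.436], [0.0, 0.0, 0.0, 1.0]]
hasp_pin [(0.58, [281.0, 100.0], 1555)]
thermometer [(0.85, [141.0, 44.0], 4040), (0.72, [385.0, 72.0], 4028), (0.55, [248.0, 173.0], 2680)]
[[193. 141.]
 [191. 143.]
 [290. 149.]
 [271. 200.]]
```

View pics/w2.png

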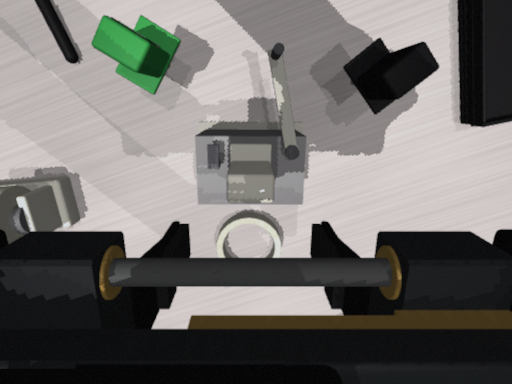

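>>> send_rows:
  commands: [0,0,0,0,0,-0.021,0.8,0,0,0,0,0,-0.021,0.8,0,0,0,0,0,-0.021,0.8,0,0,0,0,0,-0.021,0.8,0,0,0,0,0,-0.021,0.8]

```text
time_s: 9.13
position: [0.6138, 0.1461, 0.1942]
ee_rot: [0.168, 0.986, -0.0, 0.0]
force: [0.4, -0.4, 0.4]
finger_gap: 0.0696
```

>>> send_rows:
  commands: [0,0,0,0,0,-0.021,0.8,0,0,0,0,0,-0.021,0.8,0,0,0,0,0,-0.021,0.8,0,0,0,0,0,-0.021,0.8,0,0,0,0,0,-0.021,0.8]

```text
time_s: 9.55
position: [0.6139, 0.1461, 0.1154]
ee_rot: [0.168, 0.986, -0.0, 0.0]
force: [0.2, -0.4, 0.4]
finger_gap: 0.0698
```

>>> send_rows:
  commands: [0,0,0,0,0,0,0.35,0,0,0,0,0,0,0.35,0,0,0,0,0,0,0.35,0,0,0,0,0,0,0.35,0,0,0,0,0,0,0.35]

```text
time_s: 9.97
position: [0.6145, 0.1463, 0.1172]
ee_rot: [0.167, 0.986, 0.0, 0.001]
force: [-0.4, -0.3, 0.9]
finger_gap: 0.0443
```

>>> send_rows:
  commands: [0,0,0,0,0,0,0,0,0,0,0,0,0,0,0,0,0,0,0,0,0,0,0,0,0,0,0,0,0,0,0,0,0,0,0]

```text
time_s: 10.38
position: [0.6145, 0.1463, 0.1172]
ee_rot: [0.167, 0.986, 0.0, 0.001]
force: [-0.2, 0.2, 5.5]
finger_gap: 0.0437
```

>>> send_rows:
  commands: [0,0,0,0,0,0.008,0,0,0,0,0,0,0.008,0,0,0,0,0,0,0.008,0,0,0,0,0,0,0.008,0,0,0,0,0,0,0.008,0]

```text
time_s: 10.8
position: [0.6139, 0.146, 0.1468]
ee_rot: [0.168, 0.986, -0.0, 0.0]
force: [-0.1, -0.5, -2.0]
finger_gap: 0.0437
```

>>> send_rows:
  commands: [0,0,0,0,0,0.015,0,0,0,0,0,0,0.015,0,0,0,0,0,0,0.015,0,0,0,0,0,0,0.015,0,0,0,0,0,0,0.015,0]

```text
time_s: 11.22
position: [0.614, 0.1462, 0.2038]
ee_rot: [0.167, 0.986, 0.0, 0.0]
force: [0.1, 0.3, -0.7]
finger_gap: 0.0438
```

>>> send_rows:
  commands: [0,0,0,0,0,0.025,0,0,0,0,0,0,0.025,0,0,0,0,0,0,0.025,0,0,0,0,0,0,0.025,0,0,0,0,0,0,0.025,0]

```text
time_s: 11.63
position: [0.6138, 0.1461, 0.2978]
ee_rot: [0.167, 0.986, 0.0, 0.0]
force: [0.7, -0.2, -0.9]
finger_gap: 0.0441
```

>>> send_rows:
  commands: [0,0,0,0,0,0.015,0,0,0,0,0,0,0.01,0,0,0,0,0,0,0,0,0,0,0,0,0,0,0,0,0,0,0,0,0,0]

```text
time_s: 12.05
position: [0.6136, 0.1458, 0.3136]
ee_rot: [0.167, 0.986, -0.0, -0.001]
force: [0.8, -0.2, -1.8]
finger_gap: 0.0443
```

>>> send_rows:
  commands: [-0.00276,-0.00787,0,0,0,0,0,-0.00276,-0.00787,0,0,0,0,0,-0.00276,-0.00787,0,0,0,0,0,-0.00276,-0.00787,0,0,0,0,0,-0.00276,-0.00787,0,0,0,0,0]

```text
time_s: 12.47
position: [0.6135, 0.1459, 0.3136]
ee_rot: [0.166, 0.977, -0.022, 0.129]
force: [-0.5, -0.1, -0.5]
finger_gap: 0.0437
```

>>> send_rows:
  commands: [-0.00276,-0.00787,0,0,0,0,0,-0.00276,-0.00787,0,0,0,0,0,-0.00276,-0.00787,0,0,0,0,0,-0.00276,-0.00787,0,0,0,0,0,-0.00276,-0.00787,0,0,0,0,0]

```text
time_s: 12.88
position: [0.6133, 0.1459, 0.3137]
ee_rot: [0.162, 0.952, -0.044, 0.256]
force: [-0.1, -0.1, -1.5]
finger_gap: 0.0439
```

Run:
```python
from h import *
s=readout.read_state(); m=R.from_quat(s["ee_rot"]).as_matrix(); print(m.round(3).tolist(),s["joint_positions"].round(2),s["position"],np.degrees(np.arccos(-m[2,2])))
```

```text
[[-0.817, 0.33, 0.473], [0.285, 0.944, -0.166], [-0.501, -0.001, -0.865]] [ 0.31  0.02 -0.84  1.76  0.47  1.06  0.54] [0.61333937 0.14585175 0.31369187] 30.08757990793832
```

>>> send_rows:
  commands: [-0.00276,-0.00787,0,0,0,0,0,-0.00276,-0.00787,0,0,0,0,0,-0.00276,-0.00787,0,0,0,0,0,-0.00276,-0.00787,0,0,0,0,0,-0.00276,-0.00787,0,0,0,0,0]

```text
time_s: 13.3
position: [0.6133, 0.1459, 0.3137]
ee_rot: [0.154, 0.911, -0.065, 0.378]
force: [0.7, -0.5, -1.7]
finger_gap: 0.0438
```

>>> send_rows:
  commands: [0,0,0,0,0,0,0,0,0,0,0,0,0,0,0,0,0,0,0,0,0,0,0,0,0,0,0,0,0,0,0,0,0,0,0]

```text
time_s: 13.72
position: [0.6144, 0.1457, 0.315]
ee_rot: [0.155, 0.911, -0.064, 0.377]
force: [-0.4, 0.2, -1.0]
finger_gap: 0.0437
```

Run:
```python
from h import *
s=readout.read_state(); m=R.from_quat(s["ee_rot"]).as_matrix(); print(m.round(3).tolist(),s["joint_positions"].round(2),s["position"],s["finger_gap"],np.degrees(np.arccos(-m[2,2])))
im=eyes.read_camera("side"); i=eyes.camera_info("side")
# expected thermometer frame: z=-tool z, y=tool y ; origin 25.5 mm along -z from TCP
A=np.c_[-m[:,0],m[:,1],-m[:,2]]; o=s["position"]-.0262*A[:,2]
for n,p in dict(tip=(0,0,-.08),display=(.015,0,.058),fl1=(.032,.023,0),fl2=(-.032,.023,0),top=(0,0,.076)).items():
    w=o+A@np.array(p); q=proj(w,i)[0]; print(n,w.round(3),q.round(1), ((q-[170,90])*4).round())
cv2.imwrite("pics/c.png",cv2.resize(im[90:240,170:370],(800,600),interpolation=2))
im=eyes.read_camera("top"); cv2.imwrite("pics/d.png",cv2.resize(im[130:280,120:320],(800,600),interpolation=2))
```

```text
[[-0.667, 0.331, 0.667], [0.234, 0.944, -0.234], [-0.707, 0.0, -0.707]] [ 0.29 -0.09 -0.89  1.94  0.73  0.89  0.25] [0.61437225 0.1457246  0.3149754 ] 0.043688964506805435 44.980837711064645
tip [0.685 0.121 0.24 ] [205.9 157.5] [144. 270.]
display [0.603 0.15  0.348] [228.3 123.2] [233. 133.]
fl1 [0.661 0.154 0.319] [205.3 133.4] [141. 174.]
fl2 [0.618 0.169 0.274] [221.  156.6] [204. 266.]
top [0.581 0.157 0.35 ] [236.1 124.5] [265. 138.]
```

View pics/c.png

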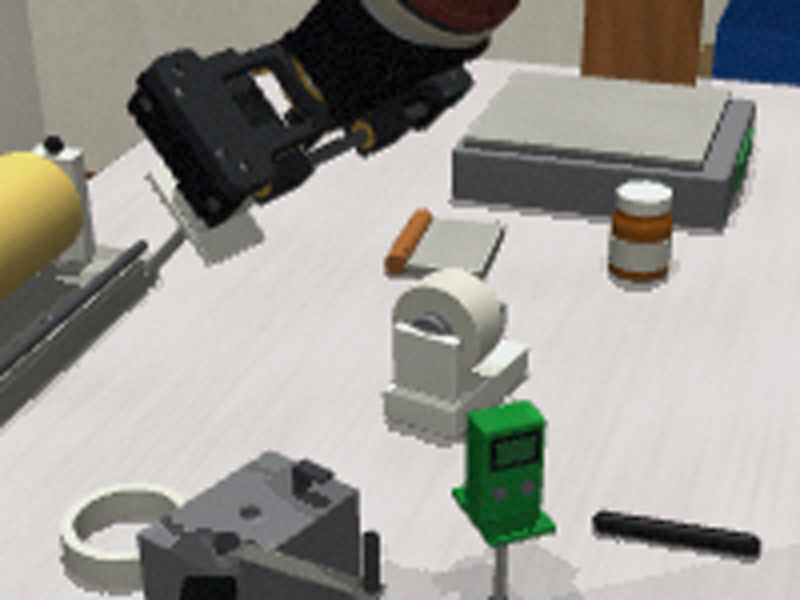

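View pics/d.png

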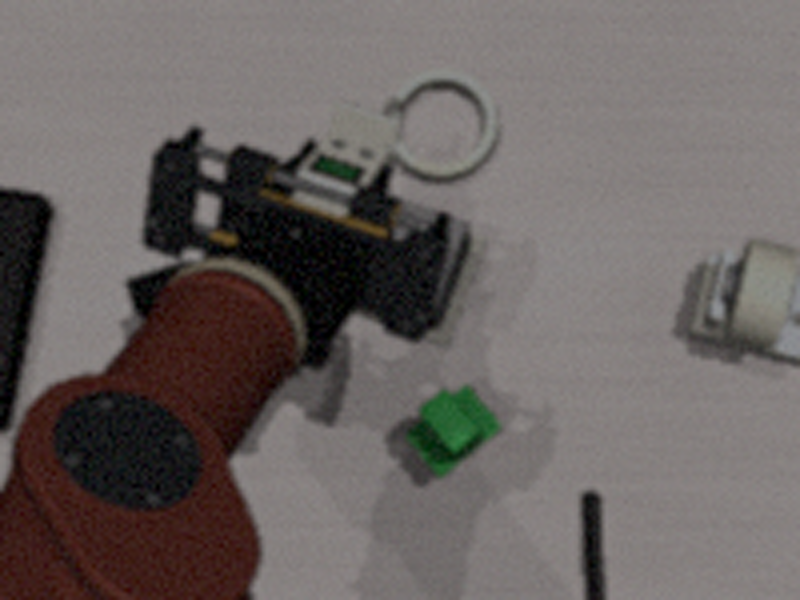

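```bash
python3 -c "
from bench import job_done,readout
s=readout.read_state();print(s['time_s'],abs(s['joint_vel']).max(),s['force']);print(job_done())"
```

```text
13.8167 0.005078335406467386 [ 0.4657896  -0.22948826 -1.68357763]
the job is handed in; nothing more can be done
None
```

I swung the hasp open, drew the thermometer straight up out of its dock, and handed the job in at 13.8 s of robot time. The gripper is still holding it, leaning at 45° with the display uppermost.

- **Hasp:** I pinched the pin and swung it along its arc to about 1.37 rad, past the 0.9 rad it needs. The wrist picture after release and the final side picture both show it open.
- **Pose:** the tool measures 45.0° off vertical. The top camera sees the display facing up, and the side picture puts the flange and probe tip within about 3 camera pixels of where an unslipped grip would have them. The tip is therefore about 0.24 m up, well above the 0.09 m dock block.
- **Holding:** the finger gap is steady at 43.7 mm on the 44 mm head. The arm is nearly still, with the fastest joint at 0.005 rad/s, and the wrist carries only about 1.7 N, the thermometer's weight. Nothing else touches it.
- **Other things:** no contact with them showed in the wrist forces or the pictures. I did not measure their positions again.

The top and side cameras and the wrist camera placed the dock about 5 mm and 0.6° apart. I used a pose between the two, and both grasps went in cleanly. No final check failed.

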